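# Draw a sprung slide gauge to the set mark

### The job

Set up the spring tester on the bench: first slide its trailing pointer all the way back to zero, against the arm of the sprung slide. Then pull the slide out by its upright paddle so that it carries the pointer along until the pointer's tip is level with the pointed mark on the scale bar (not the square one), hold it there for at least one second, and ease the slide back fully home under control without letting it snap back, so that the pointer stays behind at the pointed mark. Do not shift or knock over the brass weight and the steel tee beside the tester.

Things in the scene. Friction and masses are not known exactly. Their poses are not given: they have to be found in the camera images.
- gauge: spring tester fixed to the table: aluminium base plate (local x -105 to 45 mm, y -180 to 180 mm, 8 mm thick), origin on the table. Local +y: pull direction of the slide; -x: scale side. Steel spring tube at x = 0, y -172 to -50 mm, top under 49 mm. Pointer rail at x = -50 mm (top 22 mm), grey scale bar with a tick every 10 mm at x = -88 mm (top 20 mm), both to y = 176 mm.
- slide_grip (a point): grip point, 72 mm high, of the slide's black upright paddle: 40 mm (local x) x 16 mm (local y), from 45 to 90 mm high; at gauge-local x = y = 0 when home. Grip from above, one finger before and one behind along local y. Below 45 mm a carriage and a side arm to x = -62 mm, which pushes the pointer; when they touch, paddle centre and pointer tip have the same local y.
- slide (a joint): travel of the sprung slide along gauge-local +y, m: 0 home, 0.13 fully out. The spring always pulls it home: 3.5 N at home plus 70 N per m of travel (about 11 N at 0.105), damping 5 N per m/s. It does not latch; let go when drawn out, it snaps back.
- pointer (a joint): travel of the trailing pointer along gauge-local +y, m: 0 at zero (touching the arm of the slide when that is home), 0.15 at the far end; it starts at 0.118 to 0.148. About 1.5 N of friction; it stays where it is left. The slide pushes it outward but never pulls it back.
- pointer_tip (a point): the pointed tip of the trailing pointer, which points to local -x at the scale bar, at gauge-local x = -69 mm, 30 mm above the table; its local y equals the pointer's travel.
- pointer_tab (a point): centre line of the pointer's black upright tab, 70 mm high: 18 mm (local x) x 10 mm (local y), from 45 to 84 mm high, at gauge-local x = -50 mm; same local y as the tip. The saddle below is 26 mm (x) x 20 mm (y), 22 to 45 mm high. To zero the pointer push the tab, or grip it, toward local -y.
- set_mark: the pointed mark: dark steel clip 36 x 24 mm fixed on the scale bar, tapering to a sharp wedge tip toward local +x, the pointer's side; top 34 mm above the table. Origin in the clip's middle, 20 mm above the table; axes parallel to the gauge's. It stands 45 to 105 mm along the scale, on either side of the square mark.
- mark_tip (a point): the tip of the pointed mark, 16.5 mm toward local +x from its origin, 28 mm above the table; the pointer's tip must end at the same gauge-local y.
- square_mark: another dark steel clip, 34 x 24 mm, with a plain square front and no wedge, fixed on the scale bar; not the one wanted. Origin and axes as for the pointed mark.
- weight: brass cylindrical weight with a knob, 33 mm diameter, 45 mm high, standing on the table behind the tester; origin at the centre of its underside
- tee: small stainless steel pipe tee, 58 x 80 x 40 mm, lying on the table behind the tester; origin at the centre of its underside

How it is judged:
On the way, in this order (a step that is already met when the one before it is completed fails the run):
1. the trailing pointer is back at zero (within 6 mm) with the slide home (value of joint each of pointer, slide below 0.006 m), for 0.1 s.
2. the slide is held drawn out for one second with paddle and pointer tip level with the pointed mark (paddle within 7 mm, tip within 5 mm) (y of slide_grip in the frame of set_mark between -0.007 and 0.007 m and y of pointer_tip in the frame of set_mark between -0.005 and 0.005 m), for 1 s.
At the end, for the whole second after the job is handed in: the slide is fully home (within 4 mm) and released, and the pointer stands with its tip level with the pointed mark (within 5 mm along the scale) (value of joint slide below 0.004 m and y of pointer_tip in the frame of set_mark between -0.005 and 0.005 m); the robot touches nothing.
It fails at once if the slide snaps back (returns faster than 0.5 m/s) (velocity of joint slide below -0.5 m/s).
It fails at once if the brass weight is shifted by more than 30 mm or knocked over (distance of weight from where it was at the start of the episode above 0.03 m or angle between weight's own z axis and vertical above 0.5 rad).
It fails at once if the steel tee is shifted by more than 30 mm (distance of tee from where it was at the start of the episode above 0.03 m).
It also fails if it takes over 56 s, if anything falls off the work surface, if the arm or the gripper's body presses on something with over 40 N, if the wrist force passes 120 N, or if a joint passes its speed limit or range.

### The arm

A 6-joint arm with a two-finger parallel gripper is mounted at the origin on a cart in front of the work surface, level with it; the furniture and walls round the work are solid. World frame = base frame: x ahead of the robot, y to its left, z up, the work surface at z = 0. Lengths are in m, angles in rad, forces in N, time in s.
With the tool pointing down it reaches from about 0.15 to 0.775 m from the base axis. Payload 6.1 kg.
Tool frame: the origin (TCP) lies on the centre line of the jaws, within the pads' length; the fingertips stand 19 mm ahead of it and the grasp point (between the pads) is the TCP (env.tip_reach is the distance from the TCP to the fingertips, in m); z points along the fingers, y is the line along which they close (so a half turn about z gives the same grasp; the last joint's range is limited). The gripper opens to 85 mm and grips with 20 to 120 N. Pads are 22 mm wide; open, the fingers measure 114 mm over their backs; the gripper's body (76 mm by 85 mm) begins 54 mm behind the grasp point. The pads swing forward as they close: fully open they stand 13 mm farther back than shut.
Start: joints at [-1.323, 0.126, -0.04, 1.405, 0, 1.571], TCP at [0.129, -0.509, 0.25] pointing down, gripper open.
Joint ranges: [-2.72, 2.72], [-0.95, 1.95], [-1.27, 1.35], [-1.78, 2.02], [-1.46, 1.47], [-3.14, 3.14]. Speed limits (rad/s): [2.39, 2.39, 3.01, 3.14, 3.14, 3.14].

### API

Orientations are given as a unit quaternion [x, y, z, w].
In Python, from cell import env, optics, job gives the robot as it stands (env), with the cameras (optics) and the job (job).
- The arm moves only by the tool inch_along, called after "Call:" as name(argument=value, ...) on one line, values as JSON. Schema: {"type":"object","properties":{"steps":{"type":"object","properties":{"moves":{"type":"array","items":{"type":"array","items":{"type":"number"},"minItems":6,"maxItems":6},"minItems":1,"maxItems":12}},"additionalProperties":false,"required":["moves"]},"finger_gap":{"type":"number"},"grip_n":{"type":"number"},"only":{"type":"string"},"quiet":{"type":"boolean"},"lines":{"type":"string"}},"required":["steps"],"additionalProperties":false}. steps is an object whose key "moves" holds a list of rows, 1 to 12 of them, each of 6 numbers: dx, dy, dz in parts of the range, where 1.0 means 0.75 m, then a rotation vector rx, ry, rz in a scale on which 1.0 is 360 degrees; each row is the pose to reach, as a shift and turn from the pose commanded when the call began, along the tool's axes at that moment; what a row does not reach only later rows make up. A row lasts 1/8 s, in which the tool goes at most 0.0625 m and 0.188 rad, less where a joint would pass 70% of its speed; a pose out of reach is approached as far as the arm can. finger_gap is the opening from 0.0 (shut) to 1.0 (fully open), set as the call begins (left out keeps the last). The fingers move at their own pace and stop on an object; grip_n is the grip in N (left out, the last holds). Time passes only in rows, so rows that do not move let the fingers close. The tool returns the time, the measured TCP pose, the force, the opening and the grip force at its end. only (a regular expression) keeps the lines of the reply that match it, lines (a string "A,B") keeps lines A to B, and quiet returns only ok. Shift and turn numbers lie between -1 and 1, and a call with a number outside is refused. Input that does not fit is refused with a message, and nothing moves.
- env.read_state(): the state, without advancing time (a new reading comes with each control period).
- optics.read_camera(name): name is "side" or "top" or "wrist"; returns the picture (480x640x3 uint8, red, green, blue); there is no depth.
- optics.camera_params(name): a dict with "vertical_fov" (degrees; the focal length in pixels is half the picture's height over the tangent of half this angle, whatever the lens; pixels are square), "cx", "cy" (the principal point, pixels), "R" (3x3) and "t" (3): a world point X has camera coordinates R X + t. Camera axes: x right, y down, z forward; pixel columns grow to the right and rows downward; lengths in m; the calibration is good to about 2 mm. A picture is of the moment at which its call begins: read the wrist's pose just before it. camera_params takes no time and is no camera call; for the wrist camera it gives the pose at the moment of the call.
- job.hand_in(): hands the job in; it is judged then, once.
The state is a dict: "clock": time; "joint_pos": joint angles; "joint_velocities": joint speeds; "joint_efforts": joint torques, N m; "tcp_pos": TCP position; "orientation": TCP orientation; "force": force on the tool from outside, world axes, zero at the start; "moment": the same for the moment, N m; "grip_width": opening from 0.0 (shut) to 1.0 (fully open); "gripper_force": force on a finger pad.
Only numpy, scipy, OpenCV 4.12 (cv2) and the standard library are available. Lean on these libraries where they do the work, as an engineer would, in place of code of your own. Each camera call takes 0.05 s, during which the arm holds its last target. There are 200 camera calls.

## Working session

There is one attempt and no reset: what is moved stays moved. The work goes in short steps, Python scripts to look and compute and a tool call to move; the robot and the scene stay as the last step left them, time stands still between calls to the robot, and variables do not carry over. Pictures are saved under pics/ and viewed, at most 10 in all, crops included, and the job is handed in when it is done.

```bash
ls; mkdir -p pics; python3 - <<'E'
from cell import env, optics, job
import cv2
for n in("top","side"):
    p=optics.camera_params(n); print(n,p)
    cv2.imwrite(f"pics/{n}0.png",cv2.cvtColor(optics.read_camera(n),cv2.COLOR_RGB2BGR))
s=env.read_state();print(s)
E
```

```text
cell.py
pics
top {'vertical_fov': 55.401681568364786, 'cx': 314.5517678108278, 'cy': 248.4771091756865, 'R': array([[ 3.55853812e-03, -9.99993565e-01,  4.54416854e-04],
       [-9.92008558e-01, -3.58743422e-03, -1.26119594e-01],
       [ 1.26120412e-01, -1.98402553e-06, -9.92014940e-01]]), 't': array([-0.03905712,  0.54887507,  0.84008649])}
side {'vertical_fov': 43.660615328928905, 'cx': 316.8665289493022, 'cy': 241.76927510584773, 'R': array([[-0.67858087, -0.73422219, -0.02111357],
       [-0.50786047,  0.48975237, -0.70867508],
       [ 0.53066539, -0.4701706 , -0.70521901]]), 't': array([0.33550786, 0.35992828, 0.58734518])}
{'clock': 0.1, 'joint_pos': array([-1.32300738e+00,  1.26330257e-01, -4.05070924e-02,  1.40539385e+00,
       -3.56952608e-05,  1.57076822e+00]), 'joint_velocities': array([ 4.72328557e-04, -2.39783155e-03,  4.59601792e-05,  1.27653856e-03,
        1.37413340e-03,  3.79210005e-04]), 'joint_efforts': array([ 2.03510958e-04, -4.36905777e+01,  3.53604627e+01,  1.37558120e-02,
        5.36501113e-05, -3.18619009e-06]), 'tcp_pos': array([ 0.12866955, -0.50863958,  0.24960073]), 'orientation': array([ 9.92332898e-01,  1.23591684e-01, -1.06360175e-04, -7.09734277e-04]), 'force': array([-1.31868192, -0.17230655,  0.1640114 ]), 'moment': array([ 0.01869495,  0.03123294, -0.01503977]), 'gripper_force': 0.0, 'grip_width': 0.9987656239657317}
```

View pics/top0.png

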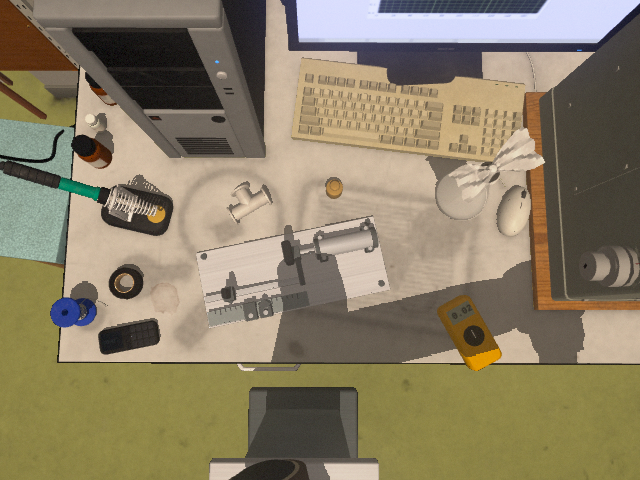

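View pics/side0.png

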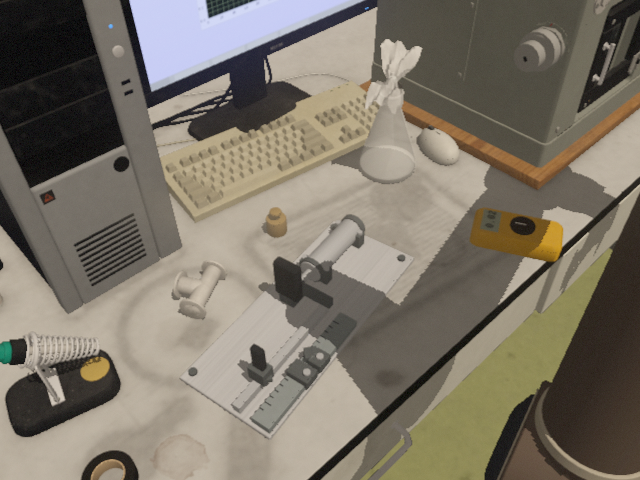

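Both views show the tester, with its pull direction to the left in the top image. The paddle is at about (290,250) and the tab at (227,294). The clips are at about (250,311) and (266,306). Next I'll zoom in.

```bash
python3 - <<'E'
import cv2,numpy as np
a=cv2.imread("pics/top0.png")[208:333,190:395]; b=cv2.imread("pics/side0.png")[210:440,175:420]
a=cv2.resize(a,(780,475),interpolation=cv2.INTER_CUBIC); b=cv2.resize(b,None,fx=2.6,fy=2.6,interpolation=cv2.INTER_CUBIC)
cv2.imwrite("pics/top0z.png",a);cv2.imwrite("pics/side0z.png",b);print(a.shape,b.shape,780/205,475/125)
E
```

```text
(475, 780, 3) (598, 637, 3) 3.8048780487804876 3.8
```

View pics/top0z.png

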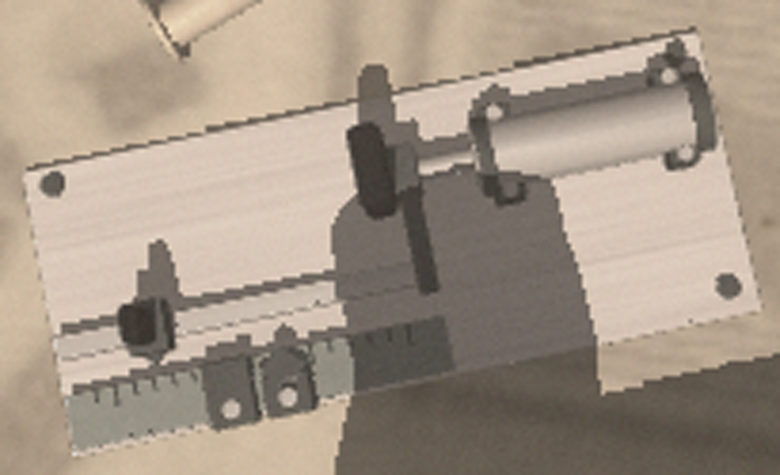

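View pics/side0z.png

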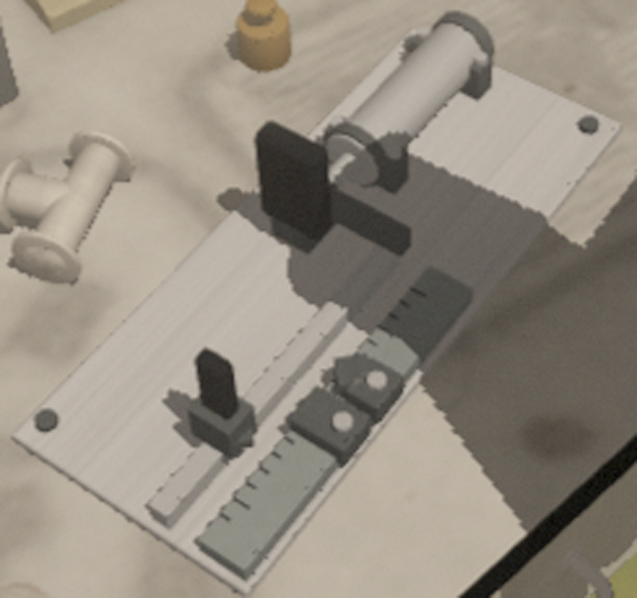

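The right-hand clip in the top crop, at about (287,380), has a wedge with its tip near (286,333). The left clip at (230,395) is square. The side crop agrees: the wedge is at (338,362) and belongs to the clip nearer home. Next I fit the gauge pose from the plate corners and check point heights by triangulation.

```bash
cat > h.py <<'E'
from cell import env, optics, job
import numpy as np,cv2
from scipy.optimize import least_squares
def P(n):
    p=optics.camera_params(n);f=240/np.tan(np.radians(p["vertical_fov"]/2));return f,p["cx"],p["cy"],np.array(p["R"]),np.array(p["t"])
def proj(c,X):
    f,cx,cy,R,t=c;q=np.atleast_2d(X)@R.T+t;return np.c_[f*q[:,0]/q[:,2]+cx,f*q[:,1]/q[:,2]+cy]
def tri(cs,us):
    return least_squares(lambda X:np.concatenate([proj(c,X)[0]-u for c,u in zip(cs,us)]),[.35,.1,.03])
def ray(c,u,z):
    f,cx,cy,R,t=c;d=R.T@np.array([(u[0]-cx)/f,(u[1]-cy)/f,1]);C=-R.T@t;return C+d*(z-C[2])/d[2]
def G(g,L):
    L=np.atleast_2d(L);c,s=np.cos(g[2]),np.sin(g[2]);return np.c_[g[0]+c*L[:,0]-s*L[:,1],g[1]+s*L[:,0]+c*L[:,1],L[:,2]]
def loc(g,X): 
    c,s=np.cos(g[2]),np.sin(g[2]);d=X[:2]-g[:2];return np.array([c*d[0]+s*d[1],-s*d[0]+c*d[1],X[2]])*1e3
E
python3 - <<'E'
from h import *
T,S=P("top"),P("side")
zt=lambda u:np.array([190+(u[0]+.5)/3.805-.5,208+(u[1]+.5)/3.8-.5]); zs=lambda u:np.array([175+(u[0]+.5)/2.6-.5,210+(u[1]+.5)/2.6-.5])
L=np.array([[45,180,8],[-105,180,8],[-105,-180,8],[45,-180,8]])/1e3
ut=np.array([zt(u) for u in[(25,169),(76,457),(763,310),(697,28)]]);us=np.array([zs(u) for u in[(14,438),(247,589),(620,127)]])
fun=lambda g:np.r_[(proj(T,G(g,L))-ut).ravel(),(proj(S,G(g,L[:3]))-us).ravel()]
r=least_squares(fun,[.3,.1,.1]);g=r.x;print("gauge",g,np.round(r.fun,1))
np.save("g.npy",g)
for n,a,b in[("screw+",(52,184),(46,420)),("screw-",(728,286),(589,125)),("pad top near corner",(371,216),(328,153)),("pad top far",(350,132),(258,127)),("clip pt screw",(288,397),(377,380)),("clip sq screw",(231,408),(343,421)),("pt tip",(286,333),(335,362)),("tab top",(130,323),(207,354))]:
    q=tri((T,S),(zt(a),zs(b)));print(n,np.round(q.x,4),np.round(loc(g,q.x),1),np.round(q.fun,1))
for n,z,a,b in [("pt tip",.028,(286,333),(338,362)),("paddle top",.09,(362,172),(293,143)),("tab",.084,(130,323),(207,354)),("ptr tip",.03,(155,362),(233,456))]:
    print(n,np.round(loc(g,ray(T,zt(a),z)),1),np.round(loc(g,ray(S,zs(b),z)),1))
E
```

```text
gauge [0.53799411 0.01254973 0.21501441] [-1.   0.4 -0.6  0.1  0.4 -0.5  0.4 -0.2 -1.1 -1.3  0.3  1.7  1.5 -2. ]
screw+ [0.5364 0.1812 0.0112] [ 34.4 165.1  11.2] [-0.1 -0.1  0.1  0. ]
screw- [ 0.4848 -0.1668  0.0107] [ -90.2 -163.9   10.7] [ 0.1  0.1 -0.1 -0. ]
pad top near corner [0.5115 0.0105 0.0992] [-26.3   3.7  99.2] [ 0.4  0.4 -0.4 -0. ]
pad top far [0.5523 0.0219 0.0955] [16.   6.1 95.5] [-0.1 -0.1  0.1  0. ]
clip pt screw [0.4282 0.0553 0.0338] [-98.2  65.2  33.8] [-0.1 -0.1  0.1  0. ]
clip sq screw [0.4224 0.0831 0.0337] [-97.8  93.6  33.7] [ 0.1  0.1 -0.1 -0. ]
pt tip [0.4589 0.0572 0.0192] [-67.8  60.5  19.2] [ 0.5  0.6 -0.5 -0. ]
tab top [0.4643 0.1255 0.0869] [-47.9 126.1  86.9] [-0.9 -0.9  0.8  0.1]
pt tip [-66.9  60.4  28. ] [-73.5  64.2  28. ]
paddle top [-3.3  4.4 90. ] [-2.3  1.2 90. ]
tab [-49.6 125.4  84. ] [-45.5 125.1  84. ]
ptr tip [-67.4 126.9  30. ] [-64.4 136.8  30. ]
```

```bash
cat >> h.py <<'E'
from scipy.spatial.transform import Rotation as Ro
def delta(g,L):
    "shift & turn in tool axes from measured pose to gauge-local L (mm), tool x=+gx, y=-gy, z down"
    s=env.read_state();R=Ro.from_quat(s["orientation"])
    X=G(g,np.array(L)/1e3)[0];c,n=np.cos(g[2]),np.sin(g[2])
    D=Ro.from_matrix(np.array([[c,n,0],[n,-c,0],[0,0,-1]]))
    return np.round(R.inv().apply(X-s["tcp_pos"]),4),np.round((R.inv()*D).as_rotvec(),4)
E
python3 - <<'E'
from h import *
g=np.load("g.npy");print(delta(g,[-60,85,250]))
f,cx,cy,R,t=P("wrist");s=env.read_state();q=Ro.from_quat(s["orientation"])
print("cam in tool",q.inv().apply(-R.T@t-s["tcp_pos"]),(R@q.as_matrix()).round(2),f)
E
```

```text
(array([ 4.675e-01, -4.918e-01,  3.000e-04]), array([-0.0014,  0.0001,  0.0328]))
cam in tool [ 7.97607879e-02 -6.45747344e-05 -1.22912641e-01] [[ 0.    1.   -0.  ]
 [-0.95  0.   -0.31]
 [-0.31  0.    0.95]] 362.1533608431236
```

The manual's scale: shifts go in shares of 0.75 m and turns go in shares of 360 degrees. Converting my numbers, -0.492 m / 0.75 = -0.656, -0.48 m / 0.75 = -0.64, 0.033 rad / 6.2832 = 0.0053.

Call:
inch_along(steps={"moves": [[0.056, -0.0587, 0, 0, 0, 0.0048], [0.112, -0.1173, 0, 0, 0, 0.0048], [0.168, -0.176, 0, 0, 0, 0.0048], [0.224, -0.2347, 0, 0, 0, 0.0048], [0.28, -0.2933, 0, 0, 0, 0.0048], [0.336, -0.352, 0, 0, 0, 0.0048], [0.392, -0.4107, 0, 0, 0, 0.0048], [0.448, -0.4693, 0, 0, 0, 0.0048], [0.504, -0.528, 0, 0, 0, 0.0048], [0.56, -0.5867, 0, 0, 0, 0.0048], [0.6133, -0.64, 0, 0, 0, 0.0048], [0.6227, -0.656, 0, -0.0002, 0, 0.0053]]}, finger_gap=0.6, grip_n=20)

```text
clock: 1.6
tcp_pos: [0.4617, 0.0852, 0.2493]
orientation: [0.994, 0.109, -0.001, 0.0]
force: [-0.8, -0.3, 0.5]
grip_width: 0.598
gripper_force: 0.0
```

Call:
inch_along(steps={"moves": [[0, 0, 0, 0, 0, 0], [0, 0, 0, 0, 0, 0]]})

```text
clock: 1.85
tcp_pos: [0.4602, 0.0816, 0.2503]
orientation: [0.994, 0.107, -0.0, 0.001]
force: [-0.3, 0.0, -0.2]
grip_width: 0.602
gripper_force: 0.0
```

```bash
python3 - <<'E'
from h import *
g=np.load("g.npy")
print(delta(g,[-60,85,250]),delta(g,[-50,126,150]))
c=P("wrist");np.save("w1.npy",np.array(c,dtype=object),allow_pickle=True)
cv2.imwrite("pics/w1.png",cv2.cvtColor(optics.read_camera("wrist"),cv2.COLOR_RGB2BGR))
print(env.read_state()["clock"])
print(proj(c,G(g,np.array([[45,180,8],[-105,180,8],[-71.5,63,28],[-69,126,30],[-50,126,84],[0,0,90]])/1e3)).round(0))
E
```

```text
(array([ 0.0013, -0.001 ,  0.0003]), array([ 0.0013,  0.0004, -0.0013])) (array([ 0.0113, -0.0421,  0.1003]), array([ 0.0013,  0.0004, -0.0013]))
1.9
[[218.  91.]
 [231. 243.]
 [343. 217.]
 [278. 215.]
 [270. 209.]
 [432. 146.]]
```

View pics/w1.png

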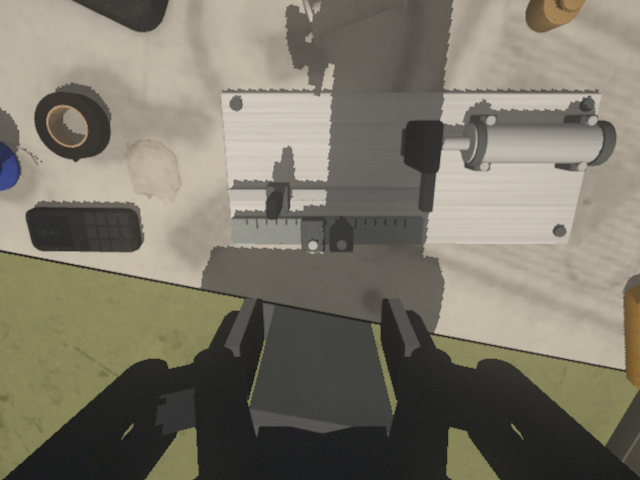

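The wrist view shows the pointed clip at (342,235) with its tip near (340,220), and the square clip at (313,235). The tab top is at about (272,204) and the paddle top at (410,143). I'll zoom in.

```bash
python3 - <<'E'
import cv2
a=cv2.imread("pics/w1.png")[172:252,222:432]
a=cv2.convertScaleAbs(cv2.resize(a,None,fx=3.8,fy=3.8,interpolation=cv2.INTER_CUBIC),alpha=1.6)
cv2.imwrite("pics/w1z.png",a)
E
```

```text
(no output)
```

View pics/w1z.png

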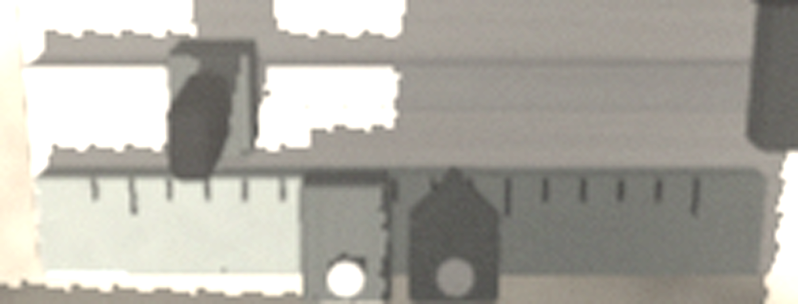

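```bash
python3 - <<'E'
from h import *
g=np.load("g.npy");W=tuple(np.load("w1.npy",allow_pickle=True))
z=lambda u:np.array([222+(u[0]+.5)/3.8-.5,172+(u[1]+.5)/3.8-.5])
L=np.array([[45,180,8],[-105,-180,8]])/1e3
y0=[]
for u,y in[(94,160),(132,150),(170,140),(208,130),(245,120),(283,110),(507,50),(545,40),(583,30),(620,20),(658,10),(695,0)]:
    y0.append(loc(g,ray(W,z((u,185)),.02))[1]-y)
print("tick err",np.round(y0,1))
for n,u,h in[("tip",(453,172),.028),("screw",(455,277),.034),("tab",(199,125),.084),("tabtop",(186,150),.084)]:print(n,loc(g,ray(W,z(u),h)).round(1))
for n,u,l in[("c1",(222,92),(45,180)),("c2",(595,96),(45,-180)),("c3",(569,243),(-105,-180)),("c4",(233,243),(-105,180))]:print(n,loc(g,ray(W,u,.008)).round(1)[:2]-l)
print(loc(g,ray(W,(404,148),.09)).round(1),"pad outer top edge mid")
E
```

```text
tick err [-0.5 -0.6 -0.7 -0.7 -0.6 -0.6 -0.1 -0.2 -0.3 -0.1 -0.2 -0. ]
tip [-71.1  64.8  28. ]
screw [-97.8  64.1  34. ]
tab [-46.1 122.5  84. ]
tabtop [-51.6 125.5  84. ]
c1 [-0.9 -3.4]
c2 [-4.6  6.7]
c3 [-0.3 -0.1]
c4 [ 0.2 -2.1]
[-1.1 21.1 90. ] pad outer top edge mid
```

The tick scale and the triangulation both put the pointed mark at gauge y ≈ 65 mm and the tab at y ≈ 125.5 mm, with a fit error under 1 mm. Next I grip the tab.

In the tool's units: 0.18 m / 0.75 = 0.24, -0.0415 m / 0.75 = -0.0553, -0.001 rad / 6.2832 = -0.0002.

Call:
inch_along(steps={"moves": [[0.0147, -0.0553, 0.0533, 0.0002, 0, -0.0002], [0.0147, -0.0553, 0.1067, 0.0002, 0, -0.0002], [0.0147, -0.0553, 0.16, 0.0002, 0, -0.0002], [0.0147, -0.0553, 0.2, 0.0002, 0, -0.0002], [0.0147, -0.0553, 0.2333, 0.0002, 0, -0.0002], [0.0147, -0.0553, 0.24, 0.0002, 0, -0.0002], [0.0147, -0.0553, 0.24, 0.0002, 0, -0.0002]]}, finger_gap=0.6, grip_n=20)

```text
clock: 2.78
tcp_pos: [0.4659, 0.1121, 0.0709]
orientation: [0.993, 0.116, -0.0, -0.005]
force: [-0.1, -0.8, -0.2]
grip_width: 0.601
gripper_force: 0.0
```

Call:
inch_along(steps={"moves": [[0, 0, 0, 0, 0, 0], [0, 0, 0, 0, 0, 0], [0, 0, 0, 0, 0, 0], [0, 0, 0, 0, 0, 0], [0, 0, 0, 0, 0, 0]]}, finger_gap=0, grip_n=20)

```text
clock: 3.4
tcp_pos: [0.4664, 0.113, 0.0713]
orientation: [0.993, 0.116, 0.0, -0.005]
force: [-1.7, 1.8, 6.9]
grip_width: 0.119
gripper_force: 24.1
```

```bash
python3 - <<'E'
from h import *
g=np.load("g.npy");print(loc(g,env.read_state()["tcp_pos"]),delta(g,[-50,1,70]))
E
```

```text
[-48.56117195 113.42445356  71.27504736] (array([-0.0034,  0.1124,  0.0002]), array([-0.0097, -0.0016,  0.0177]))
```

```bash
python3 - <<'E'
from h import *
s=env.read_state();print(s["joint_pos"].round(3),s["joint_velocities"].round(3),s["force"],s["moment"],s["gripper_force"],s["grip_width"])
cv2.imwrite("pics/w2.png",cv2.cvtColor(optics.read_camera("wrist"),cv2.COLOR_RGB2BGR))
E
```

```text
[ 0.232  0.105 -0.463  1.     0.01   3.141] [ 0.001  0.001  0.    -0.001 -0.002 -0.001] [-1.69376025  1.84190137  6.92786644] [-0.03008613  0.20438497 -0.24873722] 24.115245938301086 0.11902939285976252
```

View pics/w2.png

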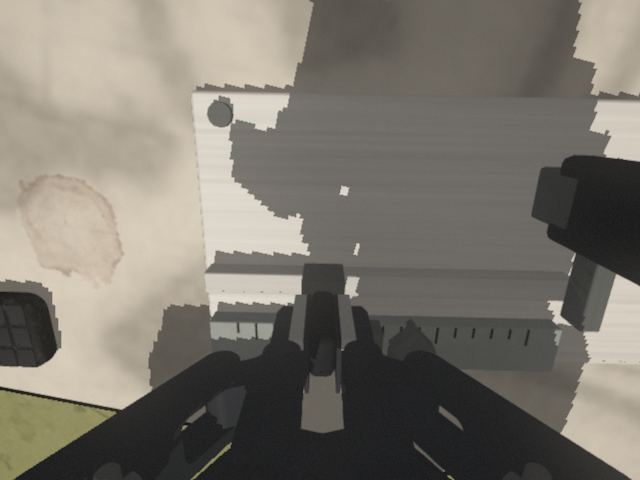

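Joint 6 is at its range limit, so the tool stopped about 12 mm short. The tab is gripped anyway: width is 10 mm, and in the picture it sits between the pads at (322,310). Sliding toward home takes joint 6 off the limit, so I continue.

In the tool's units: 0.108 m / 0.75 = 0.144, -0.002 m / 0.75 = -0.0027, 0.018 rad / 6.2832 = 0.0029.

Call:
inch_along(steps={"moves": [[0, 0.0133, 0, 0, 0, 0], [-0.0007, 0.0333, 0, 0, 0, 0.0016], [-0.0013, 0.0533, 0, 0, 0, 0.0029], [-0.0013, 0.0733, 0, 0, 0, 0.0029], [-0.0013, 0.0933, 0, 0, 0, 0.0029], [-0.002, 0.1093, 0, 0, 0, 0.0029], [-0.002, 0.1227, 0, 0, 0, 0.0029], [-0.0027, 0.1333, 0, 0, 0, 0.0029], [-0.0027, 0.14, 0, 0, 0, 0.0029], [-0.0027, 0.144, 0, 0, 0, 0.0029], [-0.0027, 0.144, 0, 0, 0, 0.0029]]})

```text
clock: 4.82
tcp_pos: [0.4893, 0.0066, 0.0712]
orientation: [0.994, 0.107, 0.0, -0.004]
force: [-5.5, -0.9, 14.5]
grip_width: 0.119
gripper_force: 19.9
```

```bash
python3 - <<'E'
from h import *
g=np.load("g.npy");print(loc(g,env.read_state()["tcp_pos"]),delta(g,[-48.6,1,70]))
E
```

```text
[-48.84097665   4.59857014  71.15872551] (array([0.0002, 0.0036, 0.0011]), array([-0.0079, -0.0016, -0.0003]))
```

In the tool's units: 0.004 m / 0.75 = 0.0053, 0.003 m / 0.75 = 0.004.

Call:
inch_along(steps={"moves": [[0, 0.002, 0, 0, 0, 0], [0, 0.004, 0, 0, 0, 0], [0, 0.0053, 0, 0, 0, 0], [0, 0.0053, 0, 0, 0, 0]]})

```text
clock: 5.32
tcp_pos: [0.4901, 0.003, 0.0712]
orientation: [0.994, 0.107, 0.0, -0.004]
force: [-5.2, -0.0, 15.2]
grip_width: 0.115
gripper_force: 20.1
```

```bash
python3 - <<'E'
from h import *
g=np.load("g.npy");s=env.read_state();print(loc(g,s["tcp_pos"]),s["force"])
E
```

```text
[-48.8549755   0.9235151  71.1528372] [-5.16856861 -0.02384382 15.23823373]
```

In the tool's units: 0.002 m / 0.75 = 0.0027, 0.001 m / 0.75 = 0.0013.

Call:
inch_along(steps={"moves": [[0, 0.0013, 0, 0, 0, 0], [0, 0.0027, 0, 0, 0, 0], [0, 0.0027, 0, 0, 0, 0]]})

```text
clock: 5.7
tcp_pos: [0.4903, 0.0019, 0.0712]
orientation: [0.994, 0.108, 0.0, -0.005]
force: [-5.8, 3.5, 16.2]
grip_width: 0.116
gripper_force: 21.3
```

```bash
python3 - <<'E'
from h import *
g=np.load("g.npy");s=env.read_state();print(loc(g,s["tcp_pos"]),s["force"])
E
```

```text
[-48.85561716  -0.25633785  71.16543278] [-5.76447257  3.46897838 16.23416245]
```

The force rise of about 4 N at local y ≈ 0 confirms the pointer is at zero. I release it and go to the paddle.

In the tool's units: -0.07 m / 0.75 = -0.0933, 0.049 m / 0.75 = 0.0653.

Call:
inch_along(steps={"moves": [[0, 0, 0, 0, 0, 0], [0, 0, 0, 0, 0, 0], [0, 0, 0, 0, 0, 0], [0, 0, -0.0267, 0, 0, 0], [0, 0, -0.0667, 0, 0, 0], [0, 0, -0.0933, 0, 0, 0], [0.0267, 0, -0.0933, 0, 0, 0], [0.06, 0, -0.0933, 0, 0, 0], [0.0653, 0, -0.0933, 0, 0, 0], [0.0653, 0, -0.0933, 0, 0, 0]]}, finger_gap=0.5, grip_n=20)

```text
clock: 6.95
tcp_pos: [0.5375, 0.0111, 0.1386]
orientation: [0.994, 0.107, -0.001, -0.005]
force: [0.1, 0.1, 0.0]
grip_width: 0.496
gripper_force: 0.0
```

```bash
python3 - <<'E'
from h import *
g=np.load("g.npy");s=env.read_state();print(loc(g,s["tcp_pos"]),s["force"],delta(g,[0,0,72]))
c=P("wrist");cv2.imwrite("pics/w3.png",cv2.cvtColor(optics.read_camera("wrist"),cv2.COLOR_RGB2BGR))
E
```

```text
[ -0.76544742  -1.31682498 138.58194235] [0.11823102 0.12887836 0.02336   ] (array([ 0.0009, -0.0007,  0.0666]), array([-0.01  ,  0.0016, -0.    ]))
```

View pics/w3.png

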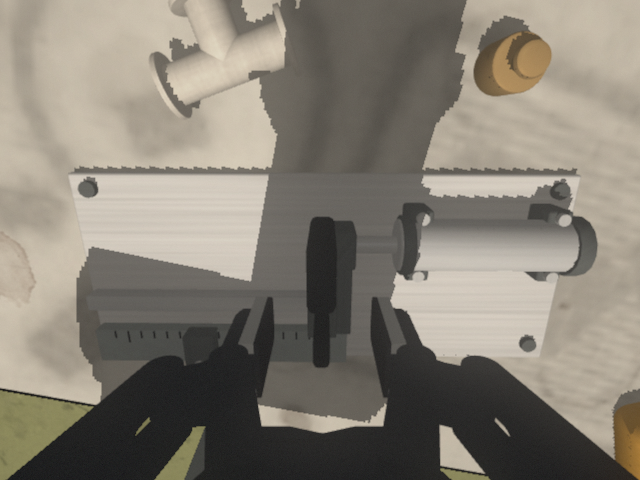

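The tab at (320,345) is now in line with the paddle at (320,265), and the paddle is centred between the fingers. I descend and grip.

In the tool's units: 0.0666 m / 0.75 = 0.0888, 0.062 m / 0.75 = 0.0827, -0.01 rad / 6.2832 = -0.0016.

Call:
inch_along(steps={"moves": [[0.0013, -0.0009, 0.0267, -0.0016, 0, 0], [0.0013, -0.0009, 0.06, -0.0016, 0, 0], [0.0013, -0.0009, 0.0827, -0.0016, 0, 0], [0.0013, -0.0009, 0.0888, -0.0016, 0, 0], [0.0013, -0.0009, 0.0888, -0.0016, 0, 0]]})

```text
clock: 7.62
tcp_pos: [0.5386, 0.0126, 0.0728]
orientation: [0.994, 0.107, -0.0, 0.0]
force: [0.5, -0.3, -0.3]
grip_width: 0.502
gripper_force: 0.0
```

Call:
inch_along(steps={"moves": [[0, 0, 0, 0, 0, 0], [0, 0, 0, 0, 0, 0], [0, 0, 0, 0, 0, 0], [0, 0, 0, 0, 0, 0]]}, finger_gap=0, grip_n=60)

```text
clock: 8.12
tcp_pos: [0.5393, 0.0126, 0.0735]
orientation: [0.994, 0.107, 0.001, 0.0]
force: [0.5, -0.5, 6.1]
grip_width: 0.178
gripper_force: 58.8
```

```bash
python3 - <<'E'
from h import *
g=np.load("g.npy");s=env.read_state();print(loc(g,s["tcp_pos"]),s["force"],delta(g,[0,65,72]))
E
```

```text
[ 1.28376084 -0.25207516 73.48423975] [ 0.4519026  -0.51768403  6.13580846] (array([-0.0013, -0.0653,  0.0014]), array([ 0.0007, -0.0014, -0.0004]))
```

In the tool's units: -0.065 m / 0.75 = -0.0867, -0.0645 m / 0.75 = -0.086.

Call:
inch_along(steps={"moves": [[0, -0.0053, 0, 0, 0, 0], [0, -0.0147, 0, 0, 0, 0], [0, -0.0253, 0, 0, 0, 0], [0, -0.036, 0, 0, 0, 0], [0, -0.0467, 0, 0, 0, 0], [0, -0.0573, 0, 0, 0, 0], [0, -0.0667, 0, 0, 0, 0], [0, -0.0747, 0, 0, 0, 0], [0, -0.08, 0, 0, 0, 0], [0, -0.084, 0, 0, 0, 0], [0, -0.086, 0, 0, 0, 0], [0, -0.0867, 0, 0, 0, 0]]})

```text
clock: 9.62
tcp_pos: [0.526, 0.0744, 0.0735]
orientation: [0.994, 0.107, 0.001, 0.002]
force: [1.3, -9.9, 5.4]
grip_width: 0.179
gripper_force: 59.0
```

Call:
inch_along(steps={"moves": [[0, 0, 0, 0, 0, 0], [0, 0, 0, 0, 0, 0]]})

```text
clock: 9.88
tcp_pos: [0.526, 0.0744, 0.0735]
orientation: [0.994, 0.107, 0.001, 0.002]
force: [1.9, -8.6, 5.8]
grip_width: 0.179
gripper_force: 59.0
```

```bash
python3 - <<'E'
from h import *
g=np.load("g.npy");s=env.read_state();print(loc(g,s["tcp_pos"]),s["force"],s["orientation"])
c=P("wrist");a=cv2.cvtColor(optics.read_camera("wrist"),cv2.COLOR_RGB2BGR)
np.save("w4.npy",np.array(c,dtype=object),allow_pickle=True)
b=cv2.cvtColor(optics.read_camera("side"),cv2.COLOR_RGB2BGR)
pw=proj(c,G(g,np.array([[-69,65,30],[-71.5,65,28]])/1e3));ps=proj(P("side"),G(g,np.array([[-69,65,30],[-71.5,65,28]])/1e3));print(pw,ps)
def crop(im,p):
    x,y=(p-[45,60]).astype(int);x=max(x,0);y=min(y,360);print(x,y);return cv2.resize(im[y:y+120,x:x+90],(390,520),interpolation=cv2.INTER_CUBIC)
cv2.imwrite("pics/w4.png",cv2.convertScaleAbs(np.hstack([crop(a,pw[0]),crop(b,ps[0])]),alpha=1.6))
E
```

```text
[ 1.46730935 63.02240905 73.51562884] [ 1.9142598  -8.61202287  5.8129144 ] [0.99430263 0.10656757 0.00107145 0.00211889]
[[317.85876388 400.45399355]
 [317.89599873 401.44216586]] [[301.44202645 346.85232433]
 [303.05538647 348.64374265]]
272 340
256 286
```

View pics/w4.png

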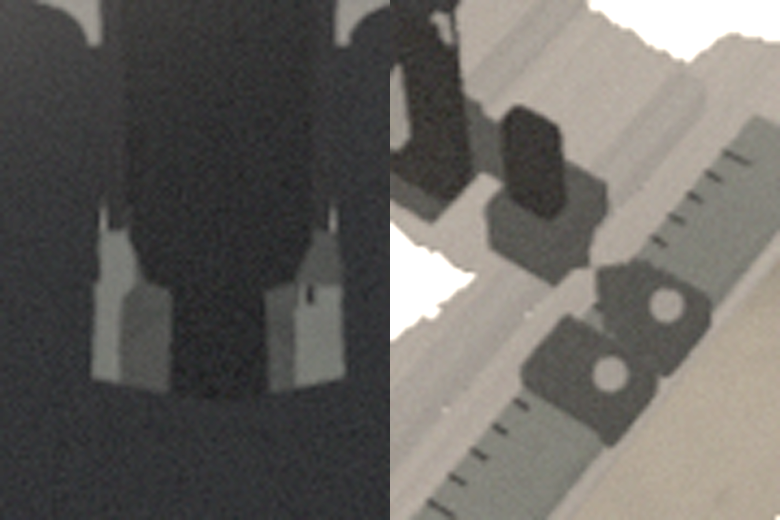

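In the side crop the pointer tip (592,266) almost meets the wedge tip (598,275). The TCP reads 63.0 against 64.8 wanted, so I pull 1.7 mm more and hold.

In the tool's units: -0.0017 m / 0.75 = -0.0023, -0.001 m / 0.75 = -0.0013.

Call:
inch_along(steps={"moves": [[0, -0.0013, 0, 0, 0, 0], [0, -0.0023, 0, 0, 0, 0], [0, -0.0023, 0, 0, 0, 0], [0, -0.0023, 0, 0, 0, 0], [0, -0.0023, 0, 0, 0, 0], [0, -0.0023, 0, 0, 0, 0], [0, -0.0023, 0, 0, 0, 0], [0, -0.0023, 0, 0, 0, 0], [0, -0.0023, 0, 0, 0, 0], [0, -0.0023, 0, 0, 0, 0], [0, -0.0023, 0, 0, 0, 0], [0, -0.0023, 0, 0, 0, 0]]})

```text
clock: 11.48
tcp_pos: [0.5256, 0.076, 0.0735]
orientation: [0.994, 0.107, 0.001, 0.002]
force: [1.7, -8.7, 5.0]
grip_width: 0.176
gripper_force: 59.0
```

```bash
python3 - <<'E'
from h import *
g=np.load("g.npy");s=env.read_state();print(loc(g,s["tcp_pos"]),s["force"],delta(g,[1.3,0,73.5]))
E
```

```text
[ 1.47052379 64.64959436 73.48191707] [ 1.66047827 -8.72517007  4.95715569] (array([-0.0001,  0.0646,  0.0003]), array([ 0.0046, -0.0016, -0.0015]))
```

In the tool's units: 0.067 m / 0.75 = 0.0893, 0.065 m / 0.75 = 0.0867.

Call:
inch_along(steps={"moves": [[0, 0.004, 0, 0, 0, 0], [0, 0.012, 0, 0, 0, 0], [0, 0.0213, 0, 0, 0, 0], [0, 0.032, 0, 0, 0, 0], [0, 0.0427, 0, 0, 0, 0], [0, 0.0533, 0, 0, 0, 0], [0, 0.064, 0, 0, 0, 0], [0, 0.0733, 0, 0, 0, 0], [0, 0.0813, 0, 0, 0, 0], [0, 0.0867, 0, 0, 0, 0], [0, 0.0893, 0, 0, 0, 0], [0, 0.0893, 0, 0, 0, 0]]})

```text
clock: 12.98
tcp_pos: [0.5393, 0.0126, 0.0735]
orientation: [0.994, 0.107, 0.001, -0.0]
force: [-0.5, 0.5, 5.3]
grip_width: 0.177
gripper_force: 59.4
```

```bash
python3 - <<'E'
from h import *
g=np.load("g.npy");s=env.read_state();print(loc(g,s["tcp_pos"]),s["force"])
E
```

```text
[ 1.30714927 -0.28079284 73.50561938] [-0.48846353  0.50280051  5.2667486 ]
```

The slide is home, at the same position as before the pull with about 0 N. I release it, lift clear and check.

In the tool's units: -0.13 m / 0.75 = -0.1733, -0.065 m / 0.75 = -0.0867.

Call:
inch_along(steps={"moves": [[0, 0, 0, 0, 0, 0], [0, 0, 0, 0, 0, 0], [0, 0, 0, 0, 0, 0], [0, 0, -0.0267, 0, 0, 0], [0, 0, -0.0667, 0, 0, 0], [0, 0, -0.12, 0, 0, 0], [0, -0.04, -0.1733, 0, 0, 0], [0, -0.08, -0.1733, 0, 0, 0], [0, -0.0867, -0.1733, 0, 0, 0], [0, -0.0867, -0.1733, 0, 0, 0], [0, -0.0867, -0.1733, 0, 0, 0]]}, finger_gap=0.5, grip_n=20)

```text
clock: 14.35
tcp_pos: [0.5248, 0.0753, 0.2019]
orientation: [0.994, 0.107, -0.001, 0.0]
force: [0.5, -0.5, -0.0]
grip_width: 0.5
gripper_force: 0.0
```

```bash
python3 - <<'E'
from h import *
g=np.load("g.npy")
s=env.read_state();print(loc(g,s["tcp_pos"]),s["force"])
c=P("wrist");np.save("w5.npy",np.array(c,dtype=object),allow_pickle=True)
a=cv2.cvtColor(optics.read_camera("wrist"),cv2.COLOR_RGB2BGR);cv2.imwrite("pics/w5raw.png",a)
p=proj(c,G(g,np.array([[-69,65,30],[-50,65,84],[0,0,90]])/1e3));print(p)
x,y=(p[0]-[80,80]).astype(int);y=min(y,360);print(x,y)
w=cv2.convertScaleAbs(cv2.resize(a[y:y+120,x:x+160],(800,600),interpolation=cv2.INTER_CUBIC),alpha=1.7);cv2.imwrite("pics/w5.png",w)
E
```

```text
[  0.49518613  64.07948272 201.91958739] [ 0.51621308 -0.53174493 -0.02262817]
[[320.49326621 294.90917881]
 [320.28390538 305.05630207]
 [414.99051084 244.06219077]]
240 214
```

View pics/w5.png

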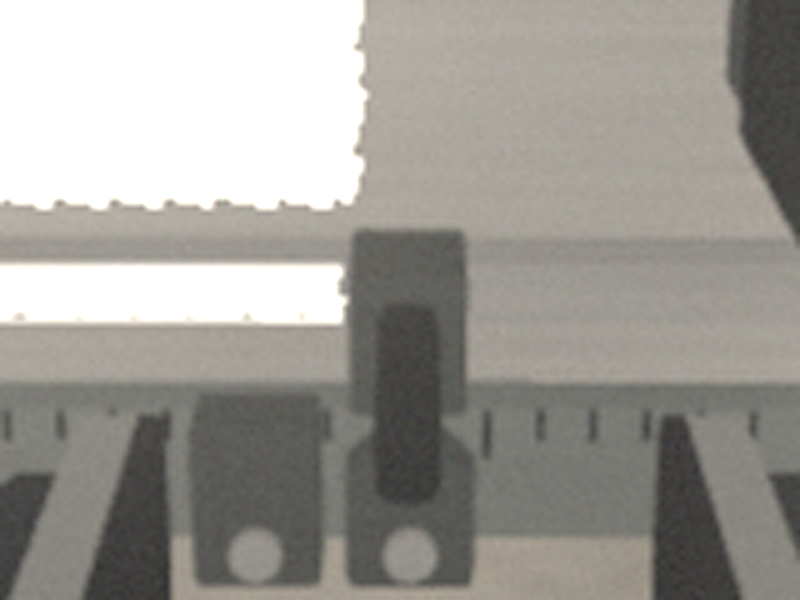

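The picture shows the pointer centred on the pointed clip: tab and saddle at column 408, clip screw at 410, which is under 0.5 mm at about 53 px per 10 mm. I'm handing in.

```bash
python3 -c "
from cell import env, optics, job
print(job.hand_in())"
```

```text
the job is handed in; nothing more can be done
None
```

I zeroed the pointer, pulled the slide to the pointed mark and held it there about 1.3 s, then eased it home; the pointer stayed within about 0.5 mm of the mark in the last picture, and I handed the job in (no verdict was returned).

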